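# Slide a parts tote from under a bench shelf and hold it up level

### The arm

A 6-joint arm with a two-finger parallel gripper is mounted at the origin on the work surface. World frame = base frame: x ahead of the robot, y to its left, z up, the work surface at z = 0. Lengths are in m, angles in rad, forces in N, time in s.
With the tool pointing down it reaches from about 0.225 to 0.725 m from the base axis. Payload 3.1 kg.
Tool frame: the origin (TCP) lies at the very end of the fingers, on their centre line; the grasp point (between the pads) lies 19 mm behind it; z points along the fingers, y is the line along which they close (so a half turn about z gives the same grasp; the last joint's range is limited). The gripper opens to 85 mm and grips with 20 to 120 N. Pads are 22 mm wide; open, the fingers measure 114 mm over their backs; the gripper's body (76 mm by 85 mm) begins 54 mm behind the grasp point. The pads swing forward as they close: fully open they stand 13 mm farther back than shut.
Start: joints at [-1.46, 0.048, 0.099, 1.622, 0, 1.443], TCP at [0.124, -0.51, 0.231] pointing down, gripper open.
Joint ranges: [-2.91, 2.91], [-0.99, 1.94], [-1.21, 1.42], [-2.12, 2.29], [-1.49, 1.47], [-3.14, 3.14]. Speed limits (rad/s): [2.79, 2.79, 3.14, 3.14, 3.14, 3.14].

### API

Orientations are given as a unit quaternion [x, y, z, w].
In Python, from cell import r gives the robot as it stands.
- The arm moves only by the shell command python3 -m inch 'ROWS' [FORCE]. ROWS is JSON, a list of rows, each a list of 3 entries, a list of its own where there are three numbers: the shift along the tool's x, y, z in mm, then the turn, a rotation vector about the tool's x, y, z in rad, then the opening, from 0 (shut) to 1 (fully open). A call has 1 to 5 rows; each row is the pose to reach, as a shift and turn from the pose commanded when the call began, along the tool's axes at that moment; what a row does not reach only later rows make up. A row lasts 1/8 s, in which the tool goes at most 62.5 mm and 10.7 degrees, less where a joint would pass 70% of its speed; a pose out of reach is approached as far as the arm can. A call with a gripper value outside its range is refused whole. The fingers move at their own pace and stop on an object; FORCE is the grip in N (left out, the last holds). Time passes only in rows, so rows that repeat a pose let the fingers close. It gives the time, the measured TCP pose, the force, the opening and the grip force at its end, in the units of the state.
- r.state(): the state, without advancing time (a new reading comes with each control period).
- r.snapshot(name): name is "side" or "top" or "wrist"; returns (picture, depth): 420x560x3 uint8, red, green, blue; 420x560 float32, m along the optical axis (not along the pixel's ray), 0 where there is no reading.
- r.camera_model(name): a dict with "intrinsics" (3x3 intrinsics, pixels), "T" (4x4, takes a point from camera to world coordinates). Camera axes: x right, y up, looking along -z (the intrinsics and any distortion apply to the point x, -y, -z); pixel columns grow to the right and rows downward; lengths in m; the calibration is good to about 2 mm. A picture is of the moment at which its call begins: read the wrist's pose just before it. camera_model takes no time and is no camera call; for the wrist camera it gives the pose at the moment of the call.
- r.finish_job(): hands the job in; it is judged then, once.
The state is a dict: "time": time; "joint_positions": joint angles; "dq": joint speeds; "tau": joint torques, N m; "ee_pos": TCP position; "ee_rot": TCP orientation; "ft_force": force on the tool from outside, world axes, zero at the start; "wrist_torque": the same for the moment, N m; "width": opening from 0.0 (shut) to 1.0 (fully open); "grasp_force": force on a finger pad.
Only numpy, scipy, OpenCV 4.12 (cv2) and the standard library are available. Lean on these libraries where they do the work, as an engineer would, in place of code of your own. Each camera call takes 0.05 s, during which the arm holds its last target. There are 200 camera calls.

### The job

The steel parts tote with the carrying bar is parked under the low bench shelf. Pull it by its end grip along the two runners, keeping it down on the bench, until all of it is out from under the shelf; then lift it by the carrying bar about 15 cm above the bench and keep it there, level and still, with its three loose parts still inside. Finish while holding it in the air (do not put it down), and leave the other things on the bench and shelf where they are.

Things in the scene. Friction and masses are not known exactly. Their poses are not given: they have to be found in the camera images.
- tote: Open sheet-steel tote, 140 (x) x 200 (y) mm, walls 45 high, walls and floor 4 thick, 0.33 to 0.55 kg plus 0.18 kg of loose parts; slides freely on the bench. Origin: centre of its underside; x across, y along its length, z up. Wooden carrying bar along y over its middle on 10 mm posts at y = +-50 mm; black pull grip on its -y end wall.
- tote_bar (a point): Middle of the carrying bar, 89 mm above the tote's underside: wooden bar 16 wide (x), 120 long (y), 22 high, its top at 100 mm; free space below it down to the loose parts (tops at most about 40 mm above the underside).
- tote_pull (a point): Point to grasp on the pull grip, 143 mm from the tote's centre towards -y and 46 mm above its underside: rubber block 14 wide (x), 26 high (33 to 59 mm above the underside), standing 60 mm out of the end wall; this point is 17 mm from its outer end.
- riser: Fixed low shelf, origin on the bench under its centre, z up. Plywood board 260 x 260 mm, underside 125 and top 143 mm above the bench, on four 22 mm posts (centres at x, y = +-117 mm). Two steel runners on the bench, 15 high, 12 wide, inner faces at x = +-74 mm, run from y = -360 to +130 mm and guide the tote (140 wide).
- riser_mouth (a point): Middle of the shelf's mouth edge, 130 mm from the shelf's centre towards its -y, at its underside (125 mm high). The tote leaves here towards -y. At the start the tote's pull-grip end wall stands 30 to 65 mm outside this edge; all of the tote is out once its centre is more than 100 mm outside it.
- bearing: Loose part in the tote: flat steel ring 48 mm across, 15 high; origin centre of underside.
- socket: Loose part in the tote: short aluminium cylinder 26 mm across, 26 high, standing; origin centre of underside.
- bolt: Loose part in the tote: short dark bolt standing on its 30 mm head, 34 high; origin centre of its head's underside.
- spray_can: Bystander: can 66 mm across, 170 high, standing on the shelf's far half; origin centre of underside.
- jar: Bystander: jar 68 mm across, 85 high, standing on the shelf's far half; origin centre of underside.
- wrench: Bystander: wrench 190 mm long lying beside the runners on the +x side; origin under it, x along it.
- flange: Bystander: dark steel pipe flange 60 mm across, 30 high, beside the shelf on the -x side; origin centre of underside.
- hammer: Bystander: hammer 280 mm long lying on the right of the bench; origin under it, x along it.
- mug: Bystander: white mug 80 mm across, 90 high; origin centre of underside.
- grinder: Bystander: angle grinder 260 mm long, 60 high, on the left of the bench; origin under it, x along it.

How it is judged:
On the way, in this order (a step that is already met when the one before it is completed fails the run):
1. the tote is wholly out from under the shelf, still down on the bench (y of tote in the frame of riser below -0.23 m and height (world z) of tote below 0.03 m), for 0.1 s.
2. the tote is held up in the fingers, level, 10 to 22 cm above the bench (height (world z) of tote between 0.1 and 0.22 m and angle between tote's own z axis and vertical below 0.12 rad and contact force between the fingers and tote above 2 N and contact force between tote and riser below 0.3 N), for 0.2 s.
At the end, for the whole second after the job is handed in: The fingers hold the tote with its underside 100 to 220 mm above the bench, within 0.12 rad of level, slower than 0.03 m/s and 0.15 rad/s, not touching the shelf, the bearing, socket and bolt inside it, and the bystanders within 30 mm of where they were (all of step 2 and linear speed of tote below 0.03 m/s and angular speed of tote below 0.15 rad/s and horizontal distance between each of bearing, socket, bolt and tote below 0.125 m and z of bearing in the frame of tote between -0.005 and 0.06 m and z of socket in the frame of tote between -0.005 and 0.06 m and z of bolt in the frame of tote between -0.005 and 0.06 m and distance of each of spray_can, jar, wrench, flange, hammer, mug, grinder from where it was at the start of the episode below 0.03 m); the arm keeps its last pose, push and grip.
It fails at once if the tote is tipped more than 0.35 rad (angle between tote's own z axis and vertical above 0.35 rad).
It fails at once if a bystander is pushed more than 30 mm (distance of any of spray_can, jar, wrench, flange, hammer, mug, grinder from where it was at the start of the episode above 0.03 m).
It also fails if it takes over 51 s, if anything falls off the work surface, if the arm or the gripper's body presses on something with over 40 N, if the wrist force passes 120 N, or if a joint passes its speed limit or range.

## Working session

There is one attempt and no reset: what is moved stays moved. The work goes in short steps, Python scripts to look and compute and a shell command to move; the robot and the scene stay as the last step left them, time stands still between calls to the robot, and variables do not carry over. Pictures are saved under pics/ and viewed, at most 10 in all, crops included, and the job is handed in when it is done.

```bash
ls; mkdir -p pics
python3 - <<'E'
from cell import r
import cv2,numpy as np
for n in("side","top"):
    p,d=r.snapshot(n);cv2.imwrite(f"pics/{n}0.png",p[:,:,::-1]);np.save(f"pics/{n}0.npy",d)
    m=r.camera_model(n);print(n,{k:np.round(np.array(v),3).tolist() if k in("T","intrinsics") else v for k,v in m.items()})
s=r.state();print(s["time"],s["ee_pos"],s["ee_rot"],s["ft_force"])
E
```

```text
pics
side {'intrinsics': [[456.005, 0.0, 279.871], [0.0, 456.005, 209.336], [0.0, 0.0, 1.0]], 'T': [[0.9, -0.416, 0.13, 0.724], [0.436, 0.856, -0.279, -0.393], [0.005, 0.307, 0.952, 1.445], [0.0, 0.0, 0.0, 1.0]]}
top {'intrinsics': [[482.93, 0.0, 277.442], [0.0, 482.93, 213.997], [0.0, 0.0, 1.0]], 'T': [[-0.02, 0.982, -0.186, 0.25], [-1.0, -0.021, -0.007, 0.007], [-0.01, 0.186, 0.982, 1.577], [0.0, 0.0, 0.0, 1.0]]}
0.1 [ 0.12409808 -0.50955613  0.23025392] [ 9.92880155e-01  1.19112900e-01  5.07963613e-06 -1.05598533e-03] [0.33545495 0.46817158 0.1479871 ]
```

View pics/top0.png

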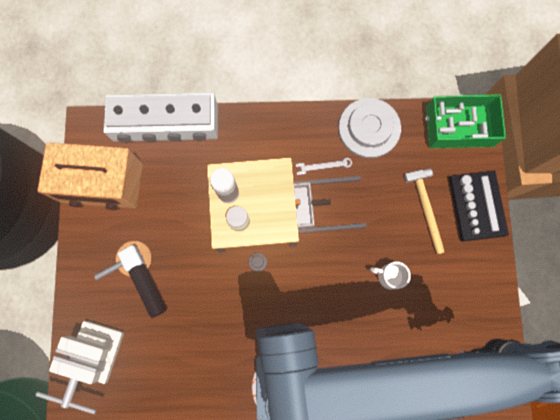

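View pics/side0.png

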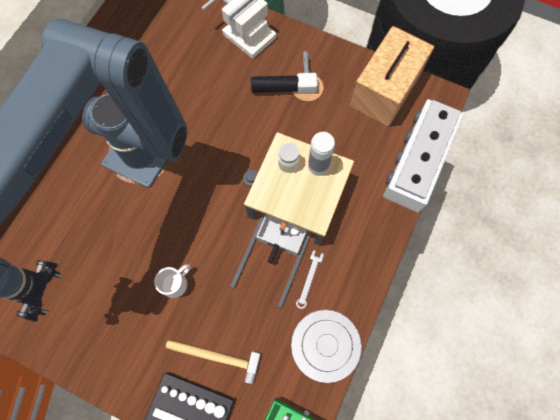

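The top view shows the board with corners near (207,163), (293,158), (299,243) and (212,248). The black grip is at about (321,202), and the runner ends are at (359,179) and (365,226). In the side view the grip is at about (274,255).

```bash
cat > h.py <<'E'
import numpy as np,cv2
from cell import r
def ray(m,px):
    K=np.array(m["intrinsics"]);T=np.array(m["T"]);v=np.linalg.solve(K,[px[0],px[1],1.]);v=np.array([v[0],-v[1],-v[2]])
    return T[:3,3],T[:3,:3]@v
def plane(m,px,z):
    o,d=ray(m,px);return o+d*(z-o[2])/d[2]
def tri(m1,p1,m2,p2):
    o,d=ray(m1,p1);q,e=ray(m2,p2);s=np.linalg.lstsq(np.c_[d,-e],q-o,rcond=None)[0]
    a,b=o+s[0]*d,q+s[1]*e;return (a+b)/2,np.linalg.norm(a-b)
E
python3 - <<'E'
from h import *
M={n:r.camera_model(n) for n in("top","side")}
C={}
for n in M:
    im=cv2.imread(f"pics/{n}0.png");hsv=cv2.cvtColor(im,cv2.COLOR_BGR2HSV)
    b=cv2.inRange(hsv,(15,60,140),(35,255,255))
    roi=(200,150,110,110) if n=="top" else (235,125,130,115)
    k=np.zeros_like(b);x,y,w,h=roi;k[y:y+h,x:x+w]=b[y:y+h,x:x+w]
    hull=cv2.convexHull(max(cv2.findContours(k,0,2)[0],key=cv2.contourArea))
    q=cv2.approxPolyDP(hull,8,True)[:,0].astype(float);print(n,q.tolist())
    P=np.array([plane(M[n],p,.143) for p in q]);print(P.round(3).tolist(),[round(np.linalg.norm(P[i]-P[i-1]),3) for i in range(len(P))]);
    x,y,w,h=(290,170,80,65) if n=="top" else (225,205,90,105)
    cr=cv2.resize(im[y:y+h,x:x+w],None,fx=6 if n=="top" else 5,fy=6 if n=="top" else 5,interpolation=2);C[n]=cr
h=max(c.shape[0] for c in C.values())
cv2.imwrite("pics/c1.png",C["top"]);cv2.imwrite("pics/c2.png",C["side"])
E
```

```text
top [[290.0, 158.0], [298.0, 240.0], [213.0, 248.0], [207.0, 166.0]]
[[0.697, -0.025, 0.143], [0.442, -0.043, 0.143], [0.423, 0.211, 0.143], [0.678, 0.231, 0.143]] [np.float64(0.257), np.float64(0.256), np.float64(0.255), np.float64(0.255)]
side [[353.0, 161.0], [324.0, 235.0], [244.0, 204.0], [276.0, 133.0]]
[[0.682, 0.23, 0.143], [0.698, -0.027, 0.143], [0.442, -0.044, 0.143], [0.424, 0.212, 0.143]] [np.float64(0.258), np.float64(0.257), np.float64(0.257), np.float64(0.256)]
```

View pics/c1.png

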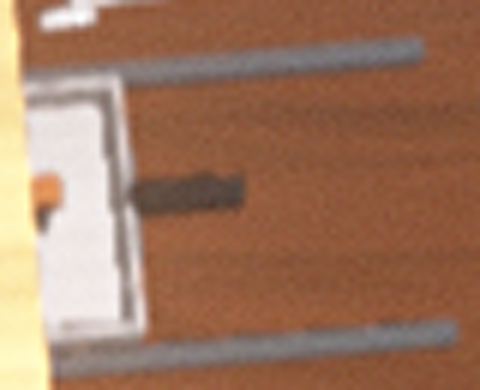

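View pics/c2.png

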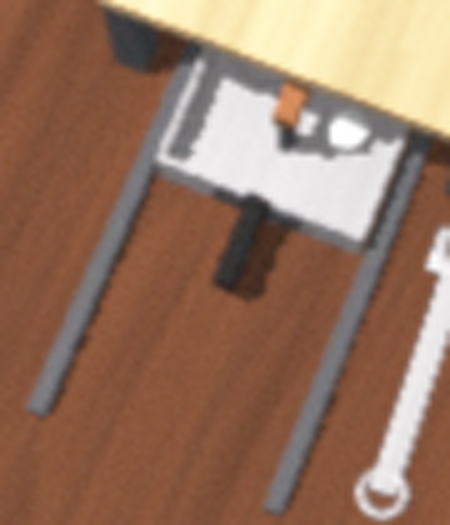

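Run:
```python
from h import *
t,s=r.camera_model("top"),r.camera_model("side")
T=lambda x,y:(290+(x-2.5)/6,170+(y-2.5)/6)
S=lambda x,y:(225+(x-2)/5,205+(y-2)/5)
for n,a,b in[("cornL",(120,76),(365,245)),("cornR",(146,334),(160,160)),("gripend",(243,190),(228,280)),("griproot",(132,195),(256,200)),("runL",(422,48),(275,510)),("runR",(457,332),(40,410))]:
    p,e=tri(t,T(*a),s,S(*b));print(n,p.round(4),round(e,4))
for z in(.045,.052):print(plane(t,T(120,76),z),plane(t,T(146,334),z))
print("end@.059",plane(t,T(243,190),.059),plane(s,S(228,276),.059))
c=np.array([.561,.094]);u=np.array([.072,-.997]);print("runner ends exp",c+u*.36+np.array([.997,.072])*.08,c+u*.36-np.array([.997,.072])*.08)
```

```text
cornL [ 0.6456 -0.0895  0.0403] 0.0014
cornR [ 0.5039 -0.0976  0.0394] 0.0047
gripend [ 0.5785 -0.1511  0.0555] 0.005
griproot [ 0.5744 -0.0946  0.0547] 0.0033
runL [ 0.6648 -0.2591  0.0141] 0.002
runR [ 0.5052 -0.2689  0.0149] 0.0044
[ 0.64395253 -0.08966129  0.045     ] [ 0.50136223 -0.09899523  0.045     ]
[ 0.64215438 -0.0892185   0.052     ] [ 0.50021558 -0.09850979  0.052     ]
end@.059 [ 0.57602122 -0.15253566  0.059     ] [ 0.57935488 -0.14753472  0.059     ]
runner ends exp [ 0.66668 -0.25916] [ 0.50716 -0.27068]
```

The measurements agree with the given sizes: the wall is 142 mm wide at 40–45 mm high, the grip top is about 55 mm high, and the runner ends fall where expected. The grasp point is about (0.577, -0.136), the shelf yaw about 0.072, and the end wall about 58 mm out. I'll move above the grip.

```bash
python3 -m inch '[[[53,-26,0],[0,0,-0.14],1],[[106,-51,0],[0,0,-0.28],1],[[159,-77,0],[0,0,-0.42],1],[[212,-102,0],[0,0,-0.56],1],[[265,-128,0],[0,0,-0.7],1]]' 30
cat > g.py <<'E'
# print tool-axis shift (mm) and tool rotvec to bring TCP to a world target with tool down, tool y at angle 0.072
import sys,numpy as np
from cell import r
from scipy.spatial.transform import Rotation as R
p=np.array(list(map(float,sys.argv[1:4])));s=r.state();Q=R.from_quat(s["ee_rot"])
a=float(sys.argv[4]) if len(sys.argv)>4 else .072
y=np.array([np.cos(a),np.sin(a),0]);z=np.array([0,0,-1.]);G=R.from_matrix(np.c_[np.cross(y,z),y,z])
print("t",round(s["time"],2),"pos",s["ee_pos"].round(4),"shift",(Q.inv().apply(p-s["ee_pos"])*1000).round(1),"turn",(Q.inv()*G).as_rotvec().round(3),"ft",s["ft_force"].round(1),"w",round(s["width"],3),"gf",round(s["grasp_force"],1))
E
python3 g.py .577 -.136 .19
```

```text
time: 0.72
ee_pos: [0.3525, -0.3215, 0.2308]
ee_rot: [0.891, 0.454, -0.0, -0.0]
ft_force: [0.6, -0.4, -0.4]
width: 1.0
grasp_force: 0.0
t 0.72 pos [ 0.3525 -0.3215  0.2308] shift [282.   72.8  40.8] turn [-0.  -0.  -0.7] ft [ 0.6 -0.4 -0.4] w 1.0 gf 0.0
```

```bash
python3 -m inch '[[[56,15,8],[0,0,-0.14],1],[[113,29,16],[0,0,-0.28],1],[[169,44,24],[0,0,-0.42],1],[[226,58,32],[0,0,-0.56],1],[[282,73,41],[0,0,-0.7],1]]' 30
python3 -m inch '[[[0,0,0],[0,0,0],1],[[0,0,0],[0,0,0],1]]' 
python3 g.py .577 -.136 .027
python3 - <<'E'
from h import *
m=r.camera_model("wrist");p,d=r.snapshot("wrist");cv2.imwrite("pics/w1.png",p[:,:,::-1]);np.save("pics/w1.npy",d)
np.savez("pics/w1m.npz",K=m["intrinsics"],T=m["T"]);print(np.round(m["T"],3).tolist())
E
```

```text
time: 1.35
ee_pos: [0.578, -0.1371, 0.1895]
ee_rot: [0.681, 0.732, -0.0, -0.0]
ft_force: [0.8, -1.2, 1.4]
width: 1.004
grasp_force: 0.0
time: 1.6
ee_pos: [0.5763, -0.1386, 0.1896]
ee_rot: [0.683, 0.731, -0.001, -0.001]
ft_force: [0.9, -1.6, -0.3]
width: 0.999
grasp_force: 0.0
t 1.6 pos [ 0.5763 -0.1386  0.1896] shift [  2.5   1.3 162.6] turn [-0.002 -0.    -0.004] ft [ 0.9 -1.6 -0.3] w 0.999 gf 0.0
[[0.998, -0.065, -0.018, 0.572], [0.068, 0.956, 0.287, -0.065], [-0.001, -0.288, 0.958, 0.331], [0.0, 0.0, 0.0, 1.0]]
```

View pics/w1.png

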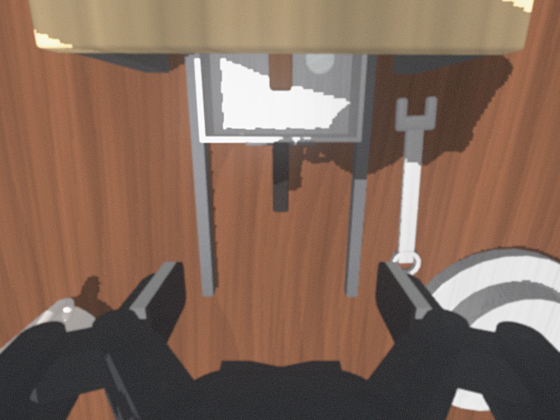

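The wrist view shows the grip at columns 274–288, with its outer end near row 211 at column 281. The end wall's top edge runs from (200,140) to (362,140).

Run:
```python
from h import *
f=np.load("pics/w1m.npz");m=dict(intrinsics=f["K"],T=f["T"]);d=np.load("pics/w1.npy")
t=r.camera_model("top")
p=tri(m,(281,186),t,(290+(230-2.5)/6,170+(190-2.5)/6));print(p)
for n,px,z in[("endtop",(281,186),.059),("endbot",(281,211),.033),("wL",(200,140),.045),("wR",(362,140),.045),("side",(274,170),.059),("side2",(288,170),.059)]:
    o,v=ray(m,px);dd=d[px[1],px[0]];print(n,plane(m,px,z).round(4),"depth pt",(o+v*dd).round(4))
for y in range(144,220,6):
    o,v=ray(m,(281,y));print(y,(o+v*d[y,281]).round(4))
```

```text
(array([ 0.58062583, -0.14384148,  0.01945269]), np.float64(0.013726063489234426))
endtop [ 0.5762 -0.1287  0.059 ] depth pt [ 0.5762 -0.1287  0.0589]
endbot [ 0.5783 -0.1593  0.033 ] depth pt [ 0.5777 -0.1514  0.058 ]
wL [ 0.5037 -0.096   0.045 ] depth pt [ 0.5716 -0.0654  0.3306]
wR [ 0.6435 -0.0866  0.045 ] depth pt [ 0.6515 -0.0889  0.0134]
side [ 0.5693 -0.1153  0.059 ] depth pt [ 0.5693 -0.1158  0.0562]
side2 [ 0.5811 -0.1145  0.059 ] depth pt [ 0.5812 -0.1149  0.0568]
144 [ 0.5738 -0.0934  0.0575]
150 [ 0.5741 -0.0984  0.0573]
156 [ 0.5745 -0.1034  0.0573]
162 [ 0.5748 -0.1083  0.0577]
168 [ 0.5752 -0.1135  0.0571]
174 [ 0.5755 -0.1186  0.0574]
180 [ 0.5759 -0.124   0.0568]
186 [ 0.5762 -0.1287  0.0589]
192 [ 0.5766 -0.1345  0.0572]
198 [ 0.5769 -0.1398  0.0574]
204 [ 0.5773 -0.1451  0.0579]
210 [ 0.5777 -0.1504  0.0586]
216 [ 0.5795 -0.1758 -0.0014]
```

The grip top is 58 mm high by depth and 55 mm by two views. Its end is at y = -0.152, so the grasp point is (0.5765, -0.135). I'll descend and close.

```bash
python3 -m inch '[[[3,1,40],[0,0,0],1],[[3,1,80],[0,0,0],1],[[3,1,115],[0,0,0],1],[[3,1,145],[0,0,0],1],[[3,1,162],[0,0,0],1]]' 40
python3 -m inch '[[[0,0,0],[0,0,0],1],[[0,0,0],[0,0,0],0.1],[[0,0,0],[0,0,0],0],[[0,0,0],[0,0,0],0],[[0,0,0],[0,0,0],0]]' 40
python3 g.py .5765 -.135 .027
```

```text
time: 2.28
ee_pos: [0.5759, -0.1367, 0.0271]
ee_rot: [0.684, 0.73, -0.0, -0.001]
ft_force: [-1.3, 0.6, 0.2]
width: 1.0
grasp_force: 0.0
time: 2.9
ee_pos: [0.5777, -0.1358, 0.029]
ee_rot: [0.683, 0.731, -0.0, 0.0]
ft_force: [-1.0, -2.2, 0.4]
width: 0.156
grasp_force: 40.2
t 2.9 pos [ 0.5777 -0.1358  0.029 ] shift [ 0.9 -1.1  2. ] turn [-0.     0.001 -0.004] ft [-1.  -2.2  0.4] w 0.156 gf 40.2
```

The grip is held at 13.3 mm and 40 N. I'll pull along -x of the tool.

```bash
python3 -m inch '[[[-3,0,0],[0,0,0],0],[[-9,0,0],[0,0,0],0],[[-18,0,0],[0,0,0],0],[[-28,0,0],[0,0,0],0],[[-38,0,0],[0,0,0],0]]' 40
python3 g.py .588 -.31 .028
```

```text
time: 3.52
ee_pos: [0.5806, -0.1704, 0.0288]
ee_rot: [0.682, 0.731, 0.003, -0.002]
ft_force: [-1.2, 7.6, 3.4]
width: 0.157
grasp_force: 40.3
t 3.52 pos [ 0.5806 -0.1704  0.0288] shift [-1.398e+02 -2.400e+00 -1.000e-01] turn [ 0.001 -0.006 -0.002] ft [-1.2  7.6  3.4] w 0.157 gf 40.3
```

```bash
python3 -m inch '[[[-10,0,0],[0,0,0],0],[[-21,0,0],[0,0,0],0],[[-32,0,0],[0,0,0],0],[[-43,0,0],[0,0,0],0],[[-54,0,0],[0,0,0],0]]'
python3 -m inch '[[[-11,0,0],[0,0,0],0],[[-22,0,0],[0,0,0],0],[[-33,0,0],[0,0,0],0],[[-44,0,0],[0,0,0],0],[[-55,0,0],[0,0,0],0]]'
python3 -m inch '[[[-10,0,0],[0,0,0],0],[[-18,0,0],[0,0,0],0],[[-25,0,0],[0,0,0],0],[[-30,0,0],[0,0,0],0],[[-32,0,0],[0,0,0],0]]'
python3 -m inch '[[[0,0,0],[0,0,0],0],[[0,0,0],[0,0,0],0]]'
python3 - <<'E'
from h import *
for n in("side","top"):
    p,d=r.snapshot(n);cv2.imwrite(f"pics/{n}1.png",p[:,:,::-1]);np.save(f"pics/{n}1.npy",d)
a=cv2.imread("pics/top1.png")[160:250,270:390];b=cv2.imread("pics/side1.png")[205:325,210:320]
f=lambda i:cv2.resize(i,(400,int(i.shape[0]*400/i.shape[1])),interpolation=2)
a,b=f(a),f(b);o=np.zeros((max(a.shape[0],b.shape[0]),800,3),np.uint8);o[:a.shape[0],:400]=a;o[:b.shape[0],400:]=b
cv2.imwrite("pics/c3.png",o);print(o.shape)
E
```

```text
time: 4.15
ee_pos: [0.5843, -0.2241, 0.0288]
ee_rot: [0.682, 0.731, 0.003, -0.002]
ft_force: [-0.8, 7.8, 4.6]
width: 0.158
grasp_force: 40.3
time: 4.78
ee_pos: [0.5881, -0.2788, 0.0288]
ee_rot: [0.682, 0.731, 0.003, -0.002]
ft_force: [0.0, 8.6, 5.5]
width: 0.156
grasp_force: 40.3
time: 5.4
ee_pos: [0.5902, -0.3107, 0.0287]
ee_rot: [0.682, 0.731, 0.003, -0.002]
ft_force: [-0.4, 7.7, 4.7]
width: 0.151
grasp_force: 40.4
time: 5.65
ee_pos: [0.5903, -0.3109, 0.0289]
ee_rot: [0.682, 0.731, 0.002, -0.002]
ft_force: [-0.3, 6.6, 5.0]
width: 0.152
grasp_force: 40.4
(436, 800, 3)
```

View pics/c3.png

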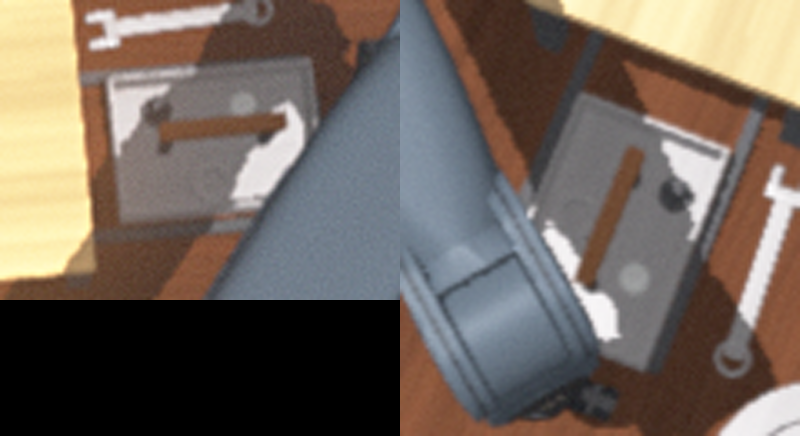

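The tote is out from under the shelf, with all three parts inside. In the crop the bar runs (160,130)–(287,123) in the top view and (635,152)–(587,280) in the side view. I'll release, rise, and triangulate the bar.

```bash
python3 -m inch '[[[0,0,0],[0,0,0],1],[[0,0,0],[0,0,0],1],[[0,0,0],[0,0,0],1],[[0,0,0],[0,0,0],1],[[0,0,0],[0,0,0],1]]'
python3 -m inch '[[[0,0,-25],[0,0,0],1],[[0,0,-65],[0,0,0],1],[[0,0,-110],[0,0,0],1],[[0,0,-140],[0,0,0],1],[[0,0,-150],[0,0,0],1]]'
python3 - <<'E'
from h import *
t,s=r.camera_model("top"),r.camera_model("side")
T=lambda x,y:(270+x/3.333-.35,160+y/3.333-.35)
S=lambda x,y:(210+x/3.636-.35,205+y/3.636-.35)
for a,b in[((160,130),(235,152)),((287,123),(187,280))]:
    p,e=tri(t,T(*a),s,S(*b));print(p.round(4),round(e,4),plane(t,T(*a),.1).round(4),plane(s,S(*b),.1).round(4))
c=np.array([.561,.094]);u=np.array([.072,-.997]);print("expected bar",c+.263*u)
E
python3 - <<'E'
from h import *
m=r.camera_model("wrist");p,d=r.snapshot("wrist");cv2.imwrite("pics/w2.png",p[:,:,::-1]);np.save("pics/w2.npy",d);np.savez("pics/w2m.npz",K=m["intrinsics"],T=m["T"])
E
python3 g.py .58 -.168 .2
```

```text
time: 6.38
ee_pos: [0.5897, -0.3143, 0.0282]
ee_rot: [0.683, 0.731, -0.0, -0.0]
ft_force: [0.2, 0.5, -0.4]
width: 1.0
grasp_force: 0.0
time: 7.0
ee_pos: [0.591, -0.315, 0.1816]
ee_rot: [0.683, 0.731, 0.0, 0.003]
ft_force: [0.2, -0.2, 0.0]
width: 0.995
grasp_force: 0.0
[ 0.5768 -0.1109  0.095 ] 0.0021 [ 0.5764 -0.1097  0.1   ] [ 0.5767 -0.1127  0.1   ]
[ 0.5849 -0.2273  0.0923] 0.0081 [ 0.5805 -0.2291  0.1   ] [ 0.5883 -0.2252  0.1   ]
expected bar [ 0.579936 -0.168211]
t 7.05 pos [ 0.5908 -0.3149  0.1813] shift [147.3  -0.8 -19.1] turn [ 0.004  0.003 -0.004] ft [0.4 0.2 1.5] w 0.998 gf 0.0
```

View pics/w2.png

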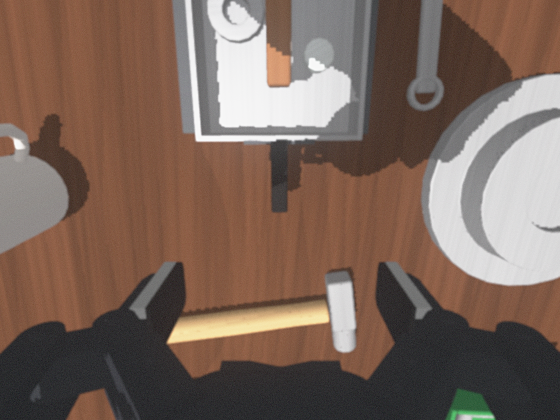

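The wrist view shows the bar's near end at (279,86), with the bearing and socket still inside. The measured bar centre is (0.5805, -0.169), with its top at about 0.094–0.100, and this matches the position expected from the pull. I'll move over it.

```bash
python3 -m inch '[[[30,0,-5],[0,0,0],1],[[65,-1,-5],[0,0,0],1],[[100,-1,-5],[0,0,0],1],[[130,-1,-5],[0,0,0],1],[[147,-1,-5],[0,0,0],1]]'
python3 -m inch '[[[0,0,0],[0,0,0],1],[[0,0,0],[0,0,0],1]]'
python3 - <<'E'
from h import *
m=r.camera_model("wrist");p,d=r.snapshot("wrist");K=np.array(m["intrinsics"])
hsv=cv2.cvtColor(p,cv2.COLOR_RGB2HSV)
# points from depth in the height band of the bar
v,u=np.nonzero(d>0.05);o,T=m["T"][:3,3],np.array(m["T"])
q=np.linalg.inv(K)@np.c_[u,v,np.ones(len(u))].T;q=T[:3,:3]@(q*np.array([[1],[-1],[-1]]))
P=(o[:,None]+q*d[v,u]).T
k=(P[:,2]>.085)&(P[:,2]<.11)&(abs(P[:,0]-.58)<.06)&(P[:,1]<-.06)&(P[:,1]>-.28)
B=P[k];print(k.sum(),B.min(0).round(4),B.max(0).round(4),np.median(B,0).round(4))
if k.sum()>20: print("line x at y:",np.polyfit(B[:,1]+.169,B[:,0],1).round(4))
E
python3 g.py .5805 -.169 .069
```

```text
time: 7.68
ee_pos: [0.5779, -0.1658, 0.1813]
ee_rot: [0.682, 0.731, -0.001, -0.002]
ft_force: [0.4, -0.6, -0.2]
width: 1.0
grasp_force: 0.0
time: 7.92
ee_pos: [0.5788, -0.1685, 0.1827]
ee_rot: [0.683, 0.73, -0.0, -0.0]
ft_force: [0.1, -0.7, -0.3]
width: 1.003
grasp_force: 0.0
3427 [ 0.5686 -0.2276  0.085 ] [ 0.592  -0.1079  0.1007] [ 0.5799 -0.1604  0.0984]
line x at y: [-0.0692  0.5803]
t 7.97 pos [ 0.5788 -0.1687  0.1829] shift [ -0.4   1.7 113.9] turn [-0.     0.    -0.005] ft [-0.  -0.6 -0.1] w 0.999 gf 0.0
```

The bar's depth points span y -0.228 to -0.108 with the top at 0.099, so the centre is (0.5803, -0.168).

```bash
python3 -m inch '[[[0,1,30],[0,0,0],1],[[0,1,60],[0,0,0],1],[[0,1,85],[0,0,0],1],[[0,1,105],[0,0,0],1],[[0,1,114],[0,0,0],1]]' 80
python3 -m inch '[[[0,0,0],[0,0,0],1],[[0,0,0],[0,0,0],0.1],[[0,0,0],[0,0,0],0],[[0,0,0],[0,0,0],0],[[0,0,0],[0,0,0],0]]' 80
python3 g.py .5803 -.168 .069
```

```text
time: 8.6
ee_pos: [0.5789, -0.1683, 0.0675]
ee_rot: [0.683, 0.73, -0.001, -0.001]
ft_force: [-0.1, 0.2, -0.3]
width: 1.004
grasp_force: 0.0
time: 9.22
ee_pos: [0.5799, -0.1676, 0.0701]
ee_rot: [0.683, 0.731, -0.0, 0.0]
ft_force: [0.9, -0.9, -3.6]
width: 0.176
grasp_force: 77.9
t 9.22 pos [ 0.5799 -0.1676  0.0701] shift [-0.4  0.3  1.1] turn [ 0.     0.001 -0.004] ft [ 0.9 -0.9 -3.6] w 0.176 gf 77.9
```

```bash
python3 -m inch '[[[0,0,0],[0,0,0],0],[[0,0,-2],[0,0,0],0],[[0,0,-6],[0,0,0],0],[[0,0,-12],[0,0,0],0],[[0,0,-18],[0,0,0],0]]' 90
python3 -m inch '[[[0,0,-8],[0,0,0],0],[[0,0,-16],[0,0,0],0],[[0,0,-24],[0,0,0],0],[[0,0,-33],[0,0,0],0],[[0,0,-42],[0,0,0],0]]'
python3 g.py .5803 -.168 .22
```

```text
time: 9.85
ee_pos: [0.5793, -0.1673, 0.0869]
ee_rot: [0.683, 0.731, -0.0, -0.001]
ft_force: [0.2, 0.1, -7.0]
width: 0.177
grasp_force: 88.3
time: 10.48
ee_pos: [0.5799, -0.1675, 0.13]
ee_rot: [0.683, 0.731, 0.0, 0.0]
ft_force: [-0.0, 0.1, -6.6]
width: 0.173
grasp_force: 88.3
t 10.47 pos [ 0.5799 -0.1675  0.13  ] shift [ -0.5   0.4 -90. ] turn [ 0.     0.    -0.004] ft [-0.   0.1 -6.6] w 0.173 gf 88.3
```

```bash
python3 -m inch '[[[0,0,-10],[0,0,0],0],[[0,0,-20],[0,0,0],0],[[0,0,-30],[0,0,0],0],[[0,0,-40],[0,0,0],0],[[0,0,-50],[0,0,0],0]]'
python3 -m inch '[[[0,0,-10],[0,0,0],0],[[0,0,-20],[0,0,0],0],[[0,0,-29],[0,0,0],0],[[0,0,-35],[0,0,0],0],[[0,0,-38],[0,0,0],0]]'
python3 -m inch '[[[0,0,0],[0,0,0],0],[[0,0,0],[0,0,0],0],[[0,0,0],[0,0,0],0],[[0,0,0],[0,0,0],0],[[0,0,0],[0,0,0],0]]'
python3 - <<'E'
from h import *
for n in("wrist","side"):
    p,d=r.snapshot(n);m=r.camera_model(n);cv2.imwrite(f"pics/{n}3.png",p[:,:,::-1])
    K=np.array(m["intrinsics"]);T=np.array(m["T"]);v,u=np.nonzero(d>0.05)
    q=np.linalg.inv(K)@np.c_[u,v,np.ones(len(u))].T;P=(T[:3,3][:,None]+T[:3,:3]@(q*np.array([[1],[-1],[-1]]))*d[v,u]).T
    for lo,hi in((.145,.162),(.236,.256)):
        k=(P[:,2]>lo)&(P[:,2]<hi)&(abs(P[:,0]-.58)<.07)&(abs(P[:,1]+.168)<.1);B=P[k]
        if len(B)>50:print(n,lo,len(B),B.min(0).round(3),B.max(0).round(3),"slope x,y,z0",np.linalg.lstsq(np.c_[B[:,0]-.58,B[:,1]+.168,np.ones(len(B))],B[:,2],rcond=None)[0].round(4))
E
python3 g.py .5803 -.168 .22
```

```text
time: 11.1
ee_pos: [0.5799, -0.1675, 0.18]
ee_rot: [0.683, 0.731, 0.0, 0.0]
ft_force: [0.6, 0.1, -7.0]
width: 0.173
grasp_force: 88.3
time: 11.72
ee_pos: [0.58, -0.1676, 0.2178]
ee_rot: [0.683, 0.731, 0.0, 0.0]
ft_force: [0.0, -0.4, -6.2]
width: 0.175
grasp_force: 88.3
time: 12.35
ee_pos: [0.5798, -0.1675, 0.2172]
ee_rot: [0.683, 0.731, -0.0, -0.0]
ft_force: [0.5, -0.2, -7.9]
width: 0.172
grasp_force: 88.3
wrist 0.145 34967 [ 0.51  -0.266  0.147] [ 0.65  -0.068  0.162] slope x,y,z0 [ 0.0067 -0.0032  0.1509]
wrist 0.236 10649 [ 0.555 -0.199  0.236] [ 0.603 -0.108  0.256] slope x,y,z0 [-0.0013 -0.0149  0.2462]
side 0.145 1607 [ 0.513 -0.266  0.145] [ 0.65  -0.068  0.162] slope x,y,z0 [-0.0023  0.0066  0.1517]
side 0.236 106 [ 0.574 -0.229  0.237] [ 0.601 -0.174  0.254] slope x,y,z0 [-0.1269 -0.0247  0.2457]
t 12.45 pos [ 0.5798 -0.1675  0.2173] shift [-0.5  0.4 -2.7] turn [ 0.     0.    -0.004] ft [-0.5 -0.  -5.8] w 0.172 gf 88.3
```

View pics/wrist3.png

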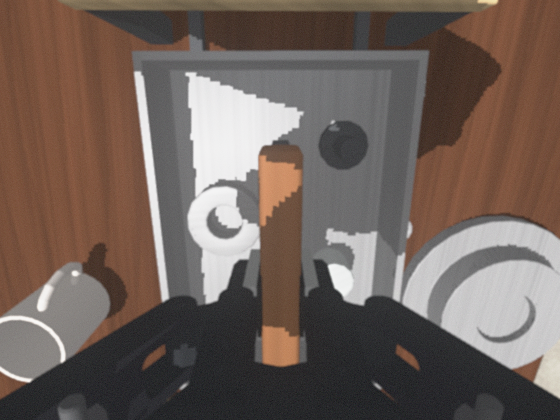

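View pics/side3.png

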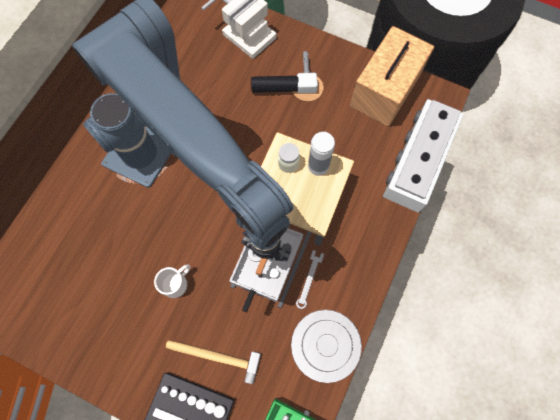

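The tote floor slope is under 0.01 and its underside is about 147 mm up. The bearing (225,218), bolt (343,145) and socket (335,275) are inside, and the bystanders are unmoved. I'll hand it in.

```bash
python3 -c "
from cell import r
print(r.finish_job())"
```

```text
the job is handed in; nothing more can be done
None
```

I pulled the tote out from under the shelf along the runners and handed the job in with the arm holding it by the carrying bar, level and about 147 mm above the bench, all three parts inside and the other things looking unmoved; no verdict came back.

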